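# Release the push-and-turn cap of a relocker spring housing

## Robot

A 6-joint arm with a two-finger parallel gripper is mounted at the origin on the work surface. World frame = base frame: x ahead of the robot, y to its left, z up, the work surface at z = 0. Lengths are in m, angles in rad, forces in N, time in s.
With the tool pointing down it reaches from about 0.3 to 0.75 m from the base axis. Payload 8.5 kg.
Tool frame: the origin (TCP) lies at the very end of the fingers, on their centre line; the grasp point (between the pads) lies 19 mm behind it (arm.grasp_offset is the distance from the TCP to the grasp point, in m); z points along the fingers, y is the line along which they close (so a half turn about z gives the same grasp; the last joint's range is limited). The gripper opens to 88 mm and grips with 3 to 60 N. Pads are 18 mm wide; open, the fingers measure 123 mm over their backs; the gripper's body (75 mm by 187 mm) begins 45 mm behind the grasp point.
Start: joints at [-1.376, 0.381, 1.297, -0, 1.464, -0.215], TCP at [0.219, -0.504, 0.205] pointing down, gripper open.
Joint ranges: [-3.11, 3.11], [-0.89, 2.33], [0.22, 2.48], [-1.42, 4.56], [0.17, 2.85], [-2.88, 2.88]. Speed limits (rad/s): [2.39, 2.39, 3.14, 3.14, 3.14, 3.14].

## Interface

Orientations are given as a unit quaternion [x, y, z, w].
In Python, from station import state, optics, job, arm gives the robot as it stands.
- The arm moves only by the tool jog_arm, never from a script. Its argument "increments" is a list that holds one entry, the list of rows, each a list of 7 numbers: the turn, a rotation vector about the world's x, y, z in degrees, then the shift along the world's x, y, z in units of 60 mm (1.0 is 60 mm), then the gripper command: -1 is shut, 1 is fully open, values between are in proportion. A call has 1 to 12 rows; each row shifts and turns the commanded pose from where the row before left it; what a row does not reach is not made up. A row lasts 1/8 s, in which the tool goes at most 62.5 mm and 10.7 degrees, less where a joint would pass 70% of its speed; a pose out of reach is approached as far as the arm can. A call is refused whole if a number of a shift passes 1 or a number of a turn 10.7, either way. A call with a gripper value outside its range is refused whole. The fingers move at their own pace and stop on an object; "newtons" is the grip in N (left out, the last holds). Time passes only in rows, so rows that do not move let the fingers close. It gives the time, the measured TCP pose, the force, the opening and the grip force at its end, in the units of the state.
- state(): the state, without advancing time (a new reading comes with each control period).
- optics.grab_frame(name): name is "scene" or "side" or "wrist"; returns the picture (420x560x3 uint8, blue, green, red); there is no depth.
- optics.get_calibration(name): a dict with "fx", "fy", "cx", "cy" (pixels), "R" (3x3) and "t" (3): a world point X has camera coordinates R X + t. Camera axes: x right, y down, z forward; pixel columns grow to the right and rows downward; lengths in m; the calibration is good to about 2 mm. The wrist camera is an equidistant fisheye: a pixel r from the principal point sees the ray r / f radians off the axis. A picture is of the moment at which its call begins: read the wrist's pose just before it. get_calibration takes no time and is no camera call; for the wrist camera it gives the pose at the moment of the call.
- job.hand_in(): hands the job in; it is judged then, once.
The state is a dict: "time_s": time; "q": joint angles; "joint_vel": joint speeds; "tau": joint torques, N m; "tcp_pos": TCP position; "eef_rot": TCP orientation; "wrist_force": force on the tool from outside, world axes, zero at the start; "moment": the same for the moment, N m; "grip_width": finger opening in m; "gripper_force": force on a finger pad.
Only numpy, scipy, OpenCV 4.12 (cv2) and the standard library are available. Lean on these libraries where they do the work, as an engineer would, in place of code of your own. Each camera call takes 0.05 s, during which the arm holds its last target. There are 200 camera calls.

## Task

The round steel cap on the relocker spring housing only comes free while it is pressed down firmly: press it in, turn it anticlockwise (seen from above) by its grip bar until its cross-pin is clear of the claws, and then let go so that the spring lifts the cap fully up. Leave the brass dial ring, the nylon bushing and the dial rack where they are.

Things in the scene. Friction and masses are not known exactly. Their poses are not given: they have to be found in the camera images.
- housing: dark iron spring housing bolted down, cannot move: base plate 140 x 130 x 10 mm, upright round body 116 mm across, top 72 mm above the shelf. Two claws (arcs 46 to 58 mm from the axis, tops 96 mm above the shelf) hold the cap on facing sides; open gaps lie between. Origin on the vertical axis at shelf level. Yaw varies; at cap_turn = 0 the grip bar lies along its x axis.
- cap_face (a point): centre of the flat upper face of the cap, on the turning axis, 95 mm above the shelf when locked; moves and turns with the cap, z up, x along the grip bar. The cap is a steel disc 86 mm across, 10 mm thick. Its face is bare on both sides of the bar, so fingertips can press there. A square 6 mm cross-pin sticks out of the disc's edge in line with the bar, to 52 mm from the axis.
- bar_top (a point): centre of the top of the cap's upright grip bar, 20 mm above cap_face, on the axis, same axes. The bar is 60 mm long (x), 14 mm wide (y), 20 mm high.
- cap_press (a joint): m: 0 = locked, pin up in the claws' notches; positive = pressed down. Spring: about 10 N up at 0, 0.4 N more per mm. Beyond 0.006 the pin passes under the claws; 0.012 is the bottom stop. Let go half way, it catches under the claws near 0.0055. Once free the cap springs up to -0.012, its upper stop (face 107 mm above the shelf), and stays.
- cap_turn (a joint): turn of the cap, rad, anticlockwise from above positive. Starts near 0 (within 0.05). Not pressed, the notches block it beyond about 0.15 either way. Pressed, it turns easily; from about 0.95 the pin is in the open gap and clear of the claws; hard stop at 1.4 (a short end wall).
- dial_rack: wooden rack with slanted slats holding three dark dials, 120 x 200 mm, about 92 mm high, fixed; origin under its centre. Leave alone.
- dial_ring: loose brass ring lying flat, 84 mm outside, 60 mm inside, 14 mm high; origin centre of underside. Leave alone.
- bushing: loose white nylon flanged bushing standing on its flange, flange 44 mm, barrel 28 mm, 34 mm high; origin centre of underside. Leave alone.
There are look-alikes about, which are no part of the job. Of the things that look like the housing, the middle-sized one is meant.

How it is judged:
By the outcome, as a careful person would: the job done as asked, in the order asked, and still so for the second after the job is handed in, with the robot touching nothing.
It also fails if it takes over 35 s, if anything falls off the work surface, if the arm or the gripper's body presses on something with over 40 N, if the wrist force passes 120 N, or if a joint passes its speed limit or range.

## Working session

There is one attempt and no reset: what is moved stays moved. The work goes in short steps, Python scripts to look and compute and a tool call to move; the robot and the scene stay as the last step left them, time stands still between calls to the robot, and variables do not carry over. Pictures are saved under pics/ and viewed, at most 10 in all, crops included, and the job is handed in when it is done.

Besides the shell and the picture viewer there is one more tool, called as name([rows], argument=value, ...), one row to a line, values as JSON. jog_arm: Moves the arm, as the interface text tells. Its arguments: {"type":"object","properties":{"increments":{"type":"array","items":{"type":"array","items":{"type":"array","items":{"type":"number"}}}},"newtons":{"type":"number"}},"required":["increments"]}

```bash
mkdir -p pics; cat > h.py <<'E'
import numpy as np, cv2
from station import state, optics, job, arm
def ray(name,u,v):
    c=optics.get_calibration(name);R=np.array(c["R"]);t=np.array(c["t"])
    x=(u-c["cx"])/c["fx"];y=(v-c["cy"])/c["fy"]
    if name=="wrist":
        r=np.hypot(x,y);d=np.array([x/r*np.sin(r),y/r*np.sin(r),np.cos(r)]) if r>0 else np.array([0,0,1.])
    else: d=np.array([x,y,1.])
    return -R.T@t, R.T@d
def plane(name,u,v,z):
    o,d=ray(name,u,v); return o+d*(z-o[2])/d[2]
E
python3 - <<'E'
from h import *
a=optics.grab_frame("scene");b=optics.grab_frame("side")
cv2.imwrite("pics/scene.png",a);cv2.imwrite("pics/side.png",b)
for n in("scene","side"):
    c=optics.get_calibration(n);print(n,c["fx"],-np.array(c["R"]).T@c["t"],np.round(c["R"],2).tolist())
print(state())
E
```

```text
scene 447.73820673046816 [0.94440836 0.11691868 0.87470697] [[-0.06, 1.0, -0.01], [0.85, 0.04, -0.53], [-0.53, -0.04, -0.85]]
side 461.3266914668429 [0.0383721  0.58027319 0.79664376] [[-0.76, -0.65, -0.01], [-0.46, 0.55, -0.7], [0.45, -0.53, -0.72]]
{'time_s': 0.1, 'q': array([-1.37628610e+00,  3.81110570e-01,  1.29811533e+00,  2.08576767e-05,
        1.46358836e+00, -2.15267924e-01]), 'joint_vel': array([-0.00113904, -0.00083701, -0.00229104,  0.00094108,  0.00119311,
        0.00060839]), 'tau': array([ 4.49369720e-03, -4.38650823e+01, -2.24909574e+01,  7.15252035e-02,
        3.42763960e-02, -6.59560214e-05]), 'tcp_pos': array([ 0.21908881, -0.50418261,  0.20433272]), 'eef_rot': array([ 9.79083605e-01,  2.03457418e-01,  1.67070406e-05, -6.10662453e-04]), 'wrist_force': array([ 0.29434186,  0.31994464, -0.96032547]), 'moment': array([-0.02882494, -0.04102516, -0.00064198]), 'gripper_force': 0.0, 'grip_width': 0.08802747977259134}
```

View pics/scene.png

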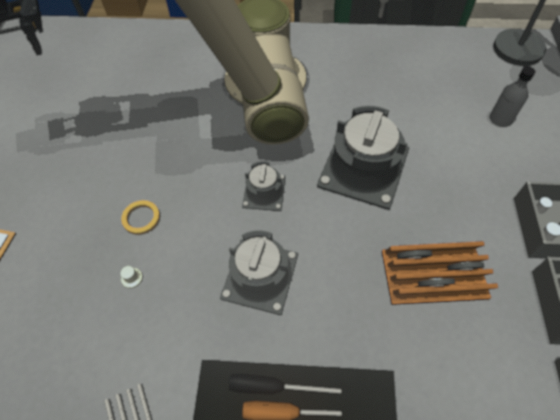

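View pics/side.png

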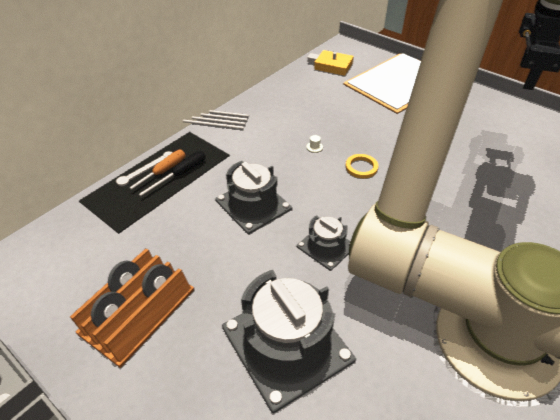

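Candidates in scene view: small housing (264,180), middle (258,262) and large (370,140). In the side view they are (328,228), (251,178) and (287,310). By description I take the middle one at scene (258,262); next I measure it and take one close crop.

```bash
python3 - <<'E'
from h import *
crops=[]
for n,(u,v),f in (("scene",(258,262),"pics/scene.png"),("side",(251,178),"pics/side.png")):
    im=cv2.imread(f); g=cv2.cvtColor(im,cv2.COLOR_BGR2GRAY)
    x0,y0=u-40,v-50
    c=cv2.resize(im[y0:y0+100,x0:x0+80],None,fx=5,fy=5,interpolation=cv2.INTER_CUBIC);crops.append(c)
    # bright cap disc
    m=((g>135)&(im.max(2).astype(int)-im.min(2)<40)).astype(np.uint8)
    k=np.zeros_like(m);k[y0+5:y0+75,x0:x0+80]=1
    nl,l,s,ce=cv2.connectedComponentsWithStats(m&k)
    L=[(i,s[i].tolist(),np.round(ce[i],1)) for i in range(1,nl) if s[i,4]>60]
    print(n,[(a[1],a[2]) for a in L])
cv2.imwrite("pics/crop.png",np.hstack(crops))
for n,uv in (("scene",(258,262)),("side",(251,180))): print(n,plane(n,*uv,0.095))
E
```

```text
scene [([218, 217, 80, 70, 2159], array([253.1, 235. ])), ([235, 237, 45, 42, 1331], array([256.9, 257.5])), ([291, 263, 7, 24, 87], array([295.2, 278.1]))]
side [([211, 133, 80, 70, 4060], array([252.6, 161.4]))]
scene [0.59756267 0.03802436 0.095     ]
side [0.57742858 0.04664235 0.095     ]
```

View pics/crop.png

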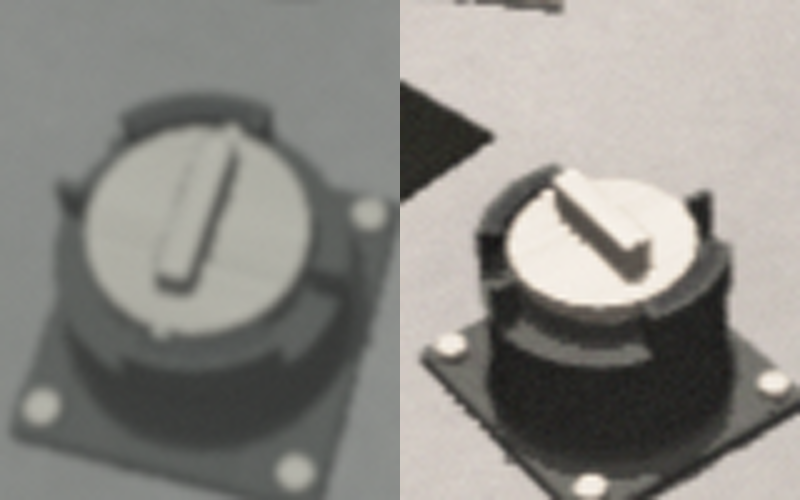

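The crop shows the middle housing with its claws, cap and bar. The scene disc centre is near (257.4,257.8) and the bar runs (263,240)–(253,267). The side disc centre is near (251.2,176.6). Working out the position and the cross-checks.

```bash
python3 - <<'E'
from h import *
print("face",plane("scene",257.4,257.8,.095),plane("side",251.2,176.6,.095))
print("bar",plane("scene",257.6,253.4,.115),plane("side",251,170.4,.115))
print("disc width",np.linalg.norm(plane("scene",218+85/5,257,.095)-plane("scene",218+311/5,257,.095)))
def ang(a,b):
    d=b-a;return np.degrees(np.arctan2(d[1],d[0])),np.linalg.norm(d)
P=lambda u,v:plane("scene",218+u/5,212+v/5,.115)
Q=lambda u,v:plane("side",211+u/5,128+v/5,.115)
print(ang(P(222,137),P(174,277)),ang(Q(238,243),Q(158,182)))
for n,uv in(("large",(370,140)),("ring",(140,217)),("bush",(130,278)),("rack",(440,270))):print(n,plane("scene",*uv,.03))
E
```

```text
face [0.5889627  0.03611776 0.095     ] [0.58470348 0.03809261 0.095     ]
bar [0.58912323 0.0377678  0.115     ] [0.58326013 0.03887409 0.115     ]
disc width 0.08623483729433636
(np.float64(-12.443956719442157), np.float64(0.059545673472843494)) (np.float64(-7.340803784130984), np.float64(0.05521153948967493))
large [0.23453658 0.27436756 0.03      ]
ring [ 0.4755233  -0.23590397  0.03      ]
bush [ 0.61707968 -0.22377251  0.03      ]
rack [0.56700705 0.40018596 0.03      ]
```

jog_arm([
  [[0,0,-2.96,0.51,0.75,0,-0.3],[0,0,-2.96,0.51,0.75,0,-0.3],[0,0,-2.96,0.51,0.75,0,-0.3],[0,0,-2.96,0.51,0.75,0,-0.3],[0,0,-2.96,0.51,0.75,0,-0.3],[0,0,-2.96,0.51,0.75,0,-0.3],[0,0,-2.96,0.51,0.75,0,-0.3],[0,0,-2.96,0.51,0.75,0,-0.3],[0,0,-2.96,0.51,0.75,0,-0.3],[0,0,-2.96,0.51,0.75,0,-0.3],[0,0,-2.96,0.51,0.75,0,-0.3],[0,0,-2.96,0.51,0.75,0,-0.3]],
], newtons=20)

```text
time_s: 1.6
tcp_pos: [0.587, 0.0373, 0.2046]
eef_rot: [0.994, -0.106, -0.0, 0.0]
wrist_force: [0.6, -0.7, 1.0]
grip_width: 0.0307
gripper_force: 0.0
```

```bash
python3 - <<'E'
from h import *
c=optics.get_calibration("wrist");im=optics.grab_frame("wrist");cv2.imwrite("pics/w1.png",im)
s=state();print(s["time_s"],s["tcp_pos"],s["eef_rot"],s["grip_width"],s["wrist_force"])
R=np.array(c["R"]);print(c["fx"],c["cx"],c["cy"],-R.T@c["t"],R[2])
def proj(X):
    p=R@X+c["t"];th=np.arctan2(np.hypot(p[0],p[1]),p[2]);k=th/np.hypot(p[0],p[1]);return c["cx"]+c["fx"]*k*p[0],c["cy"]+c["fy"]*k*p[1]
print(proj(np.array([.587,.037,.115])),proj(np.array([.587,.037,.095])))
E
```

```text
1.65 [0.58905228 0.04195934 0.20396093] [ 9.94478669e-01 -1.04932801e-01 -1.98482916e-05 -1.13299609e-03] 0.03085350410220165 [-3.59144712  2.81411961 -2.47403483]
325.19226210127806 285.09041999828787 208.21552097560996 [0.65693178 0.02221477 0.38485878] [-0.27461118  0.05946179 -0.95971506]
(np.float64(285.51545828753194), np.float64(199.79783223659555)) (np.float64(285.5013084237897), np.float64(194.2196156053247))
```

View pics/w1.png

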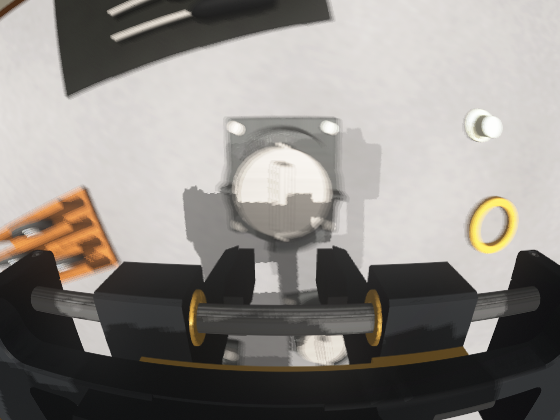

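The wrist view shows the cap at about (282,192), near the predicted (285.5,194), with the bar roughly upright in the picture. The arm was still settling, so I take a sharp crop now.

jog_arm([
  [[0,0,0,0,0,0,-0.3],[0,0,0,0,0,0,-0.3],[0,0,0,0,0,0,-0.3]],
])

```text
time_s: 2.02
tcp_pos: [0.5859, 0.0345, 0.205]
eef_rot: [0.994, -0.106, -0.0, 0.0]
wrist_force: [-0.4, 0.8, -0.6]
grip_width: 0.0303
gripper_force: 0.0
```

```bash
python3 - <<'E'
from h import *
im=optics.grab_frame("wrist")
cv2.imwrite("pics/w2.png",cv2.resize(im[110:260,210:360],None,fx=4,fy=4,interpolation=cv2.INTER_CUBIC))
s=state();print(s["time_s"],s["tcp_pos"],s["eef_rot"],s["wrist_force"])
E
```

```text
2.075 [0.58600499 0.03455233 0.20507747] [ 9.94410068e-01 -1.05586995e-01  5.75158816e-05  1.66050120e-05] [-0.51967503  0.49847591  0.20020756]
```

View pics/w2.png

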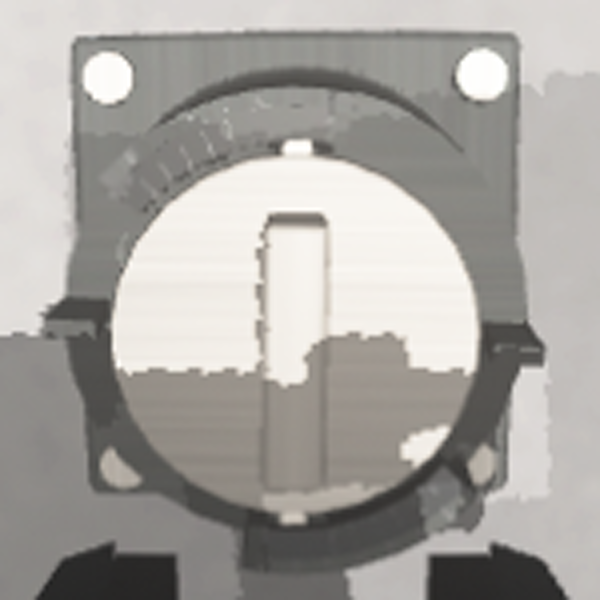

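The sharp crop shows the bar top from (298,223) to (295,490), the disc centre at (295,334), and the pin upright at both edges.

```bash
python3 - <<'E'
from h import *
P=lambda u,v,z:plane("wrist",210+u/4,110+v/4,z)
a,b=P(298,223,.115),P(295,490,.115);d=a-b
print("bar",(a+b)/2,np.linalg.norm(d),np.degrees(np.arctan2(d[1],d[0])))
print("face",P(295,334,.095),np.linalg.norm(P(112,334,.095)-P(478,334,.095)))
a,b=P(298,147,.087),P(293,518,.087);d=a-b;print("pin",(a+b)/2,np.linalg.norm(d),np.degrees(np.arctan2(d[1],d[0])))
s=state();q=s["eef_rot"];print("tool x deg",2*np.degrees(np.arctan2(q[1],q[0])),s["tcp_pos"])
E
```

```text
bar [0.58598329 0.03555654 0.115     ] 0.05958001048414337 -12.752807102948564
face [0.58695898 0.03576006 0.095     ] 0.08464132670797846
pin [0.58385583 0.03637588 0.087     ] 0.09085740012804046 -12.889539707453467
tool x deg -12.121973788152273 [0.58600499 0.03455233 0.20507747]
```

jog_arm([
  [[0,0,-0.6,0,0.02,-0.5,-0.3],[0,0,0,0,0,-0.5,-0.3],[0,0,0,0,0,-0.5,-0.3],[0,0,0,0,0,-0.2,-0.3],[0,0,0,0,0,-0.07,-0.3],[0,0,0,0,0,0,-0.3],[0,0,0,0,0,0,-1],[0,0,0,0,0,0,-1],[0,0,0,0,0,0,-1],[0,0,0,0,0,0,-1]],
], newtons=20)

```text
time_s: 3.32
tcp_pos: [0.5864, 0.0368, 0.0987]
eef_rot: [0.994, -0.11, 0.0, -0.0]
wrist_force: [-0.3, 0.2, 0.4]
grip_width: 0.0007
gripper_force: 0.0
```

The fingers closed on nothing, so I look again.

```bash
python3 - <<'E'
from h import *
a=optics.grab_frame("scene")[190:310,190:330];b=optics.grab_frame("side")[110:230,180:320]
cv2.imwrite("pics/c3.png",cv2.resize(np.hstack([a,b]),(800,343),interpolation=cv2.INTER_CUBIC))
s=state();print(s)
E
```

```text
{'time_s': 3.425, 'q': array([-1.38762525e-01,  5.38263865e-01,  1.35413839e+00,  1.04110401e-05,
        1.24916728e+00,  1.65263221e+00]), 'joint_vel': array([ 0.00043974, -0.00012627,  0.000818  , -0.00090818, -0.00057297,
        0.00112404]), 'tau': array([ 4.18587049e-03, -4.95262027e+01, -2.00939548e+01,  8.24351097e-03,
       -7.69504043e-02, -9.53235826e-05]), 'tcp_pos': array([0.58632555, 0.03675695, 0.0986764 ]), 'eef_rot': array([ 9.93923026e-01, -1.10077327e-01,  1.16935937e-05, -4.60768169e-06]), 'wrist_force': array([-0.22349974, -0.33420898, -0.23622491]), 'moment': array([ 0.09142724,  0.03100183, -0.04124996]), 'gripper_force': 0.0, 'grip_width': 0.0002654102532650303}
```

View pics/c3.png

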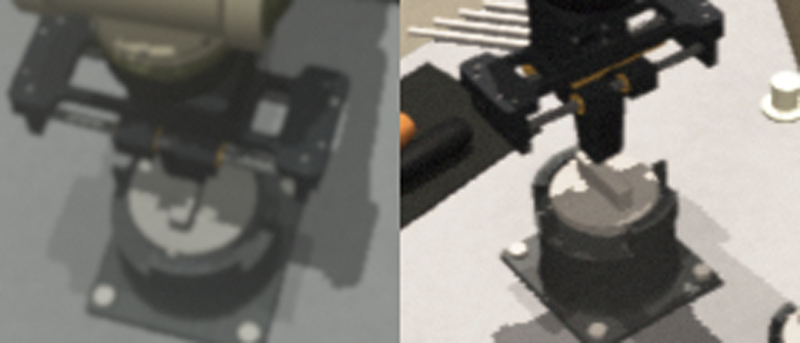

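```bash
python3 - <<'E'
from h import *
def tri(p,q):
    o1,d1=ray("scene",*p);o2,d2=ray("side",*q)
    k=np.linalg.lstsq(np.c_[d1,-d2],o2-o1,rcond=None)[0];A,B=o1+k[0]*d1,o2+k[1]*d2
    return (A+B)/2,np.linalg.norm(A-B)
f=140/400
print("tip",tri((190+188*f,190+172*f),(180+202*f,110+160*f)))
# bar near end of top: scene (180,218), side (225,195)
print("barend",tri((190+180*f,190+215*f),(180+225*f,110+193*f)))
im=optics.grab_frame("wrist");cv2.imwrite("pics/w4.png",im[60:420])
E
```

```text
tip (array([0.58689491, 0.03496148, 0.12341284]), np.float64(0.0005233103178665657))
barend (array([0.58950265, 0.01951279, 0.07125286]), np.float64(0.01617989431641612))
```

View pics/w4.png

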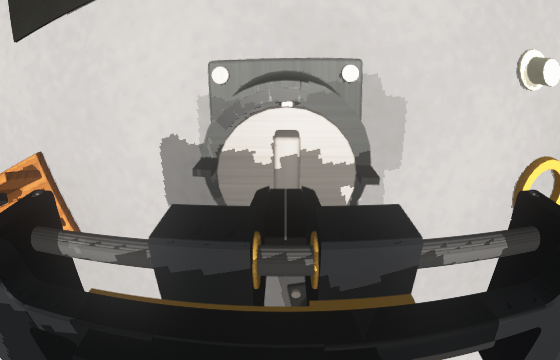

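The tips triangulate to z≈0.123, above the bar (top 0.115), although the state reports 0.099. I check this against the start pictures and the arm data.

```bash
python3 - <<'E'
from h import *
print({k:getattr(arm,k) for k in dir(arm) if not k.startswith("_")})
def proj(n,X):
    c=optics.get_calibration(n);R=np.array(c["R"]);p=R@np.array(X)+c["t"]
    if n=="wrist":
        r=np.hypot(p[0],p[1]);k=np.arctan2(r,p[2])/r;return c["cx"]+c["fx"]*k*p[0],c["cy"]+c["fy"]*k*p[1]
    return c["cx"]+c["fx"]*p[0]/p[2],c["cy"]+c["fy"]*p[1]/p[2]
p=state()["tcp_pos"]
for n in("scene","side","wrist"):
    for dz in(0,.01,.02,.025,.03): print(n,dz,np.round(proj(n,p+[0,0,dz]),1))
for n in("scene","side"): print("start",n,[np.round(proj(n,[.219-.6*0+s*.053*.40,-.504-s*.053*.917,.205+dz]),1).tolist() for s in(-1,1) for dz in(0,.025)])
for n in("scene","side"):
    im=cv2.imread(f"pics/{n}.png")
    im=im[0:70,0:60] if n=="scene" else im[20:100,490:560]
    print(n,[(y,np.where(im[y].max(1)<55)[0][[0,-1]].tolist()) for y in range(30,im.shape[0],4) if (im[y].max(1)<55).any()])
E
```

```text
{'IKError': <class 'station.IKError'>, 'grasp_offset': 0.0187}
scene 0 [257.8 255.7]
scene 0.01 [257.4 253.5]
scene 0.02 [257.1 251.2]
scene 0.025 [256.9 250. ]
scene 0.03 [256.7 248.8]
side 0 [251.  174.8]
side 0.01 [250.8 171.5]
side 0.02 [250.5 168.1]
side 0.025 [250.4 166.4]
side 0.03 [250.3 164.7]
wrist 0 [285.2 238.4]
wrist 0.01 [285.2 244.9]
wrist 0.02 [285.1 252.1]
wrist 0.025 [285.1 256. ]
wrist 0.03 [285.1 260. ]
start scene [[47.9, 63.8], [42.5, 54.7], [-2.6, 76.0], [-9.1, 66.9]]
start side [[522.1, 101.9], [526.3, 92.3], [519.3, 78.2], [523.2, 68.8]]
scene [(30, [7, 41]), (34, [27, 34]), (38, [28, 35]), (42, [31, 37]), (46, [33, 39]), (50, [35, 40])]
side [(30, [35, 69]), (34, [34, 69]), (38, [32, 69]), (42, [31, 69]), (46, [31, 69]), (50, [40, 69]), (54, [38, 50]), (58, [37, 48]), (62, [35, 46]), (66, [33, 43])]
```

The tips really are about 25 mm above the reported TCP, in the start pictures too. So I open, go down in steps and watch the force.

jog_arm([
  [[0,0,0,0,-0.01,0,-0.3],[0,0,0,0,0,0,-0.3],[0,0,0,0,0,0,-0.3],[0,0,0,0,0,-0.12,-0.3],[0,0,0,0,0,-0.12,-0.3],[0,0,0,0,0,-0.1,-0.3],[0,0,0,0,0,0,-0.3],[0,0,0,0,0,0,-0.3]],
])

```text
time_s: 4.47
tcp_pos: [0.5864, 0.0362, 0.0784]
eef_rot: [0.994, -0.11, 0.0, -0.0]
wrist_force: [-0.2, -0.6, -0.2]
grip_width: 0.0309
gripper_force: 0.0
```

Tips should be at about 0.102. Small steps down until contact.

jog_arm([
  [[0,0,0,0,0,-0.03,-0.3],[0,0,0,0,0,-0.03,-0.3],[0,0,0,0,0,0,-0.3],[0,0,0,0,0,0,-1],[0,0,0,0,0,0,-1],[0,0,0,0,0,0,-1]],
])

```text
time_s: 5.22
tcp_pos: [0.5864, 0.0361, 0.0747]
eef_rot: [0.994, -0.11, 0.0, 0.0]
wrist_force: [0.1, -0.6, -0.0]
grip_width: 0.0136
gripper_force: 20.0
```

jog_arm([
  [[0,0,0,0,0,-0.05,-1],[0,0,0,0,0,-0.05,-1],[0,0,0,0,0,-0.05,-1],[0,0,0,0,0,0,-1]],
], newtons=20)

```text
time_s: 5.72
tcp_pos: [0.5865, 0.0361, 0.0669]
eef_rot: [0.994, -0.11, 0.001, 0.0]
wrist_force: [-4.1, -0.0, 12.0]
grip_width: 0.014
gripper_force: 20.0
```

jog_arm([
  [[0,0,0,0,0,-0.04,-1],[0,0,0,0,0,-0.04,-1],[0,0,0,0,0,0,-1]],
])

```text
time_s: 6.1
tcp_pos: [0.5866, 0.0361, 0.0626]
eef_rot: [0.994, -0.11, 0.001, 0.0]
wrist_force: [-5.4, -0.9, 14.1]
grip_width: 0.0132
gripper_force: 20.0
```

jog_arm([
  [[0,0,4,0,0,-0.01,-1],[0,0,8,0,0,0,-1],[0,0,8,0,0,0,-1],[0,0,8,0,0,0,-1],[0,0,0,0,0,0,-1]],
], newtons=30)

```text
time_s: 6.72
tcp_pos: [0.5866, 0.0359, 0.0624]
eef_rot: [0.991, 0.135, 0.001, 0.001]
wrist_force: [-6.5, -1.9, 17.4]
grip_width: 0.0135
gripper_force: 30.0
```

jog_arm([
  [[0,0,8,0,0,0,-1],[0,0,8,0,0,0,-1],[0,0,8,0,0,0,-1],[0,0,8,0,0,0,-1],[0,0,6,0,0,0,-1],[0,0,0,0,0,0,-1]],
])

```text
time_s: 7.48
tcp_pos: [0.5867, 0.0358, 0.0624]
eef_rot: [0.893, 0.45, 0.001, 0.001]
wrist_force: [-4.8, -2.2, 17.4]
grip_width: 0.0135
gripper_force: 30.0
```

```bash
python3 - <<'E'
from h import *
s=state();q=s["eef_rot"];print(2*np.degrees(np.arctan2(q[1],q[0])),s["moment"],s["wrist_force"])
im=optics.grab_frame("wrist")[130:330,150:420];cv2.imwrite("pics/w5.png",cv2.resize(im,None,fx=2.5,fy=2.5))
E
```

```text
53.43798785495718 [-0.33043364  0.97925362  0.05887224] [-4.82194656 -2.19798178 17.35665577]
```

View pics/w5.png

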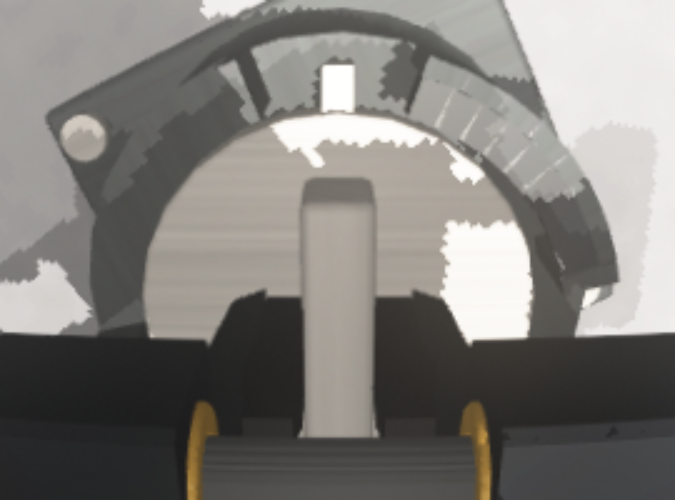

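The pin at (338,88) stands in the open gap, clear of the claw and the end wall on either side. Releasing and lifting.

jog_arm([
  [[0,0,0,0,0,0,-0.4],[0,0,0,0,0,0,-0.4],[0,0,0,0,0,0,-0.4],[0,0,0,0,0,0.2,-0.4],[0,0,0,0,0,0.3,-0.4],[0,0,0,0,0,0.5,-0.4],[0,0,0,0,0,0.8,-0.4],[0,0,0,0,0,0.8,-0.4],[0,0,0,0,0,0,-0.4],[0,0,0,0,0,0,-0.4],[0,0,0,0,0,0,-0.4]],
])

```text
time_s: 8.9
tcp_pos: [0.5858, 0.0362, 0.2147]
eef_rot: [0.894, 0.449, -0.001, -0.001]
wrist_force: [0.5, -0.2, 0.0]
grip_width: 0.0264
gripper_force: 0.0
```

```bash
python3 - <<'E'
from h import *
s=state();print(s["time_s"],s["tcp_pos"],s["wrist_force"])
a=optics.grab_frame("wrist")[90:290,170:400];b=optics.grab_frame("side")[110:230,180:318]
cv2.imwrite("pics/c6.png",np.hstack([cv2.resize(a,(400,348)),cv2.resize(b,(400,348),interpolation=cv2.INTER_CUBIC)]))
E
```

```text
8.9 [0.58577366 0.03623008 0.21474421] [ 0.50868488 -0.22819423  0.0183796 ]
```

View pics/c6.png

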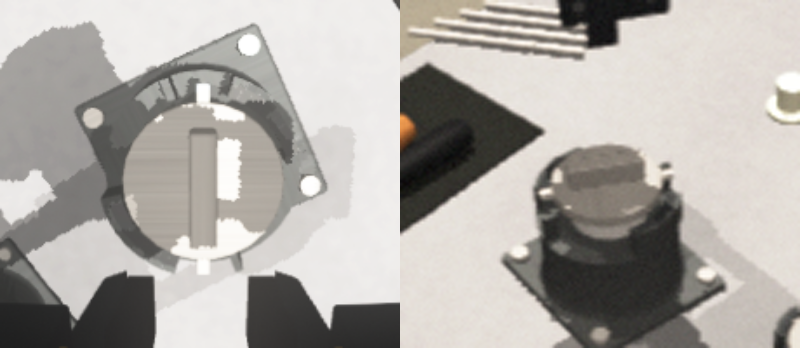

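The cap stands raised above the claws, with both pin ends clear at (203,92) and (203,267), and the tool is touching nothing.

```bash
python3 -c "
from h import *
w=np.linalg.norm
for z in(.0895,.095,.107):print(z,w(plane('wrist',170+123*.575,90+185*.575,z)-plane('wrist',170+283*.575,90+185*.575,z)))
print(job.hand_in())"
```

```text
0.0895 0.08984451458752013
0.095 0.08822921857774704
0.107 0.08470493637460565
the job is handed in; nothing more can be done
None
```

The cap was pressed in, turned about 66° anticlockwise until its pin was clear of the claws, and released. It sprang up to about its upper stop (judged from the camera views), the ring, bushing and rack were not touched, and the job is handed in (about 9 s used).

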